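# Slide the loaded blending tray across to the trolley

## Task

Slide the loaded bamboo tray off the table, across the gap and onto the trolley's top, bottle end first, without lifting it or knocking it into things. Keep hold of its empty back end while the heavy bottle end crosses, so that it cannot sag into the gap, and lay it bridging table and trolley; then push it gently, with no more than about 1.5 kg, until its front is snug and square against the trolley's stop bar, and let go, all four bottles still standing in their rack and the other things left where they are.

Things in the scene. Friction and masses are not known exactly. Their poses are not given: they have to be found in the camera images.
- table_edge (a point): a point on the wooden table's straight left edge, on the table top (world z = 0); the edge runs along world x, its y is where the table ends and the gap begins; y points into the gap
- deck_edge (a point): middle of the long open edge of the trolley's flat deck, on the deck surface. x runs along the edge, y points away from the table straight to the back rail, z up. The deck lies level, from 4 mm lower to 2.5 mm higher than the table top, with 100 to 120 mm of gap between table and deck; its open edge is rolled (4 mm radius)
- rail_face (a point): middle of the face of the trolley's back rail that looks to the table, 20 mm above the deck; the rail is a straight rigid white upstand 45 mm high along the whole deck, 340 mm from the open edge; same axes as deck_edge. The stop bar stands in front of it
- tray_back_wall (a point): centre of the tray's back wall, half-way up (21 mm above the underside). The wall is 10 mm thick, 200 mm wide (along x) and 42 mm high from the underside; y points forward to the bottle end. Inside the tray, 148 mm of floor ahead of this wall are empty, up to the rack
- tray_front (a point): middle of the tray's front end, at the level of its underside (215 mm ahead of tray_back_wall along y, 21 mm lower); same axes
- bottle1: amber dropper bottle 33 mm across, 104 mm high, loose in a 22 mm deep hole of the wooden rack (42 mm deep along y, 34 mm high over the underside) at the front of the tray; origin at the middle of its foot, z up its axis; it stands 12 mm above the tray's underside; the one at the rack's -x end
- bottle2: the same, second from -x
- bottle3: the same, third from -x
- bottle4: the same, at +x
- water_bottle: bystander: clear water bottle 62 mm across, 190 mm high, standing on the deck towards its +x end; origin under its centre
- jar: bystander: amber jar 56 mm across, 60 mm high, on the table; origin under its centre
- beaker: bystander: glass beaker 60 mm across, 80 mm high, on the table; origin under its centre
- tray: bamboo tray 200 mm wide (x), 220 mm long (y, towards the bottle end), origin under its centre; walls 10 mm, floor 8 mm thick, lower front and back edges rounded by 4 mm. Its waxed underside slides easily (about 1 to 2 N). With its bottles it weighs 0.6 to 0.72 kg; its centre of mass is about 60 mm from the front, less than the gap: left to itself it tips into the gap
- trolley: white steel utility trolley, standing still (castors braked). Origin and axes as deck_edge. Deck 560 mm along x by 340 mm along y up to the back rail (which carries a stop bar), with 14 mm lips at its two ends (x = -280 and +280 mm)
- back_rail: the trolley's back rail with its adjustable stop bar: a rigid aluminium bar 10 mm thick, 500 mm long, 2 to 28 mm above the deck, parallel to the rail, clamped by two black thumb knobs. Origin at the foot of the rail's face. The bar's setting is not measured: its front face stands anywhere from 12 to 30 mm in front of the rail's face, to be found by touch
Not all that is in view belongs to the job. Leave any pink or turquoise look-alike of the bottle1 alone.

How it is judged:
By the outcome, as a careful person would: the job done as asked, in the order asked, and still so for the second after the job is handed in, with the robot touching nothing.
It also fails if it takes over 72 s, if anything falls off the work surface, if the arm or the gripper's body presses on something with over 40 N, if the wrist force passes 120 N, or if a joint passes its speed limit or range.

## Robot

A 6-joint arm with a two-finger parallel gripper is mounted at the origin on the work surface. World frame = base frame: x ahead of the robot, y to its left, z up, the work surface at z = 0. Lengths are in mm, angles in rad, forces in N, time in s.
With the tool pointing down it reaches from about 325 to 775 mm from the base axis. Payload 9.3 kg.
Tool frame: the origin (TCP) lies at the very end of the fingers, on their centre line; the grasp point (between the pads) lies 19 mm behind it (manip.grip_point_offset is the distance from the TCP to the grasp point, in mm); z points along the fingers, y is the direction in which the jaws open and shut (so a half turn about z gives the same grasp; the last joint's range is limited). The gripper opens to 85 mm and grips with 20 to 120 N. Pads are 22 mm wide; open, the fingers measure 114 mm over their backs; the gripper's body (76 mm by 85 mm) begins 54 mm behind the grasp point. The pads swing forward as they close: fully open they stand 13 mm farther back than shut.
Start: joints at [1.155, 0.259, 0.021, 1.334, 0, 1.418], TCP at [142.883, 531.113, 231.279] pointing down, gripper open.
Joint ranges: [-3.04, 3.04], [-0.91, 1.82], [-1.04, 1.36], [-1.92, 1.95], [-1.52, 1.45], [-3.14, 3.14]. Speed limits (rad/s): [2.22, 2.22, 2.79, 3.14, 3.14, 3.14].

## Interface

Orientations are given as a unit quaternion [x, y, z, w].
In Python, from plant import manip gives the robot as it stands.
- The arm moves only by the shell command python3 -m inch 'ROWS' [FORCE]. ROWS is a JSON object of lists of equal length, an entry for each row: "xyz": the shift along the world's x, y, z in cm, a list of three; "rot": the turn, a rotation vector about the world's x, y, z in rad, a list of three; "hand": the closure in counts, from 0 (fully open) to 255 (shut). A call has 1 to 10 rows; each row is the pose to reach, as a shift and turn from the pose commanded when the call began; what a row does not reach only later rows make up. A row lasts 1/12 s, in which the tool goes at most 41.7 mm and 7.16 degrees, less where a joint would pass 70% of its speed; a pose out of reach is approached as far as the arm can. A call with a gripper value outside its range is refused whole. The fingers move at their own pace and stop on an object; FORCE is the grip in N (left out, the last holds). Time passes only in rows, so rows that repeat a pose let the fingers close. It gives the time, the measured TCP pose, the force and the opening at its end, in the units of the state.
- manip.get_state(): the state, without advancing time (a new reading comes with each control period).
- manip.get_image(name): name is "side" or "top"; returns a dict with "pixels" (480x640x3 uint8, red, green, blue), "fx", "fy", "cx", "cy" (pixels), "R" (3x3) and "t" (3): a world point X has camera coordinates R X + t. Camera axes: x right, y down, z forward; pixel columns grow to the right and rows downward; lengths in mm; the calibration is good to about 2 mm. A picture is of the moment at which its call begins. There is no depth.
- manip.job_done(): hands the job in, once; it reports no verdict.
The state is a dict: "time_s": time; "qpos": joint angles; "joint_vel": joint speeds; "tau": joint torques, N m; "position": TCP position; "tool_rot": TCP orientation; "force": force on the tool from outside, world axes, zero at the start; "torque": the same for the moment, N m; "grip_width": finger opening in mm.
Only numpy, scipy, OpenCV 4.12 (cv2) and the standard library are available. Lean on these libraries where they do the work, as an engineer would, in place of code of your own. Each camera call takes 0.05 s, during which the arm holds its last target. There are 200 camera calls.

## Working session

There is one attempt and no reset: what is moved stays moved. The work goes in short steps, Python scripts to look and compute and a shell command to move; the robot and the scene stay as the last step left them, time stands still between calls to the robot, and variables do not carry over. Pictures are saved under pics/ and viewed, about 8 in all and at most 12, crops included, and the job is handed in when it is done.

```bash
ls; mkdir -p pics; python3 - <<'E'
from plant import manip
import cv2
for n in("side","top"):
    d=manip.get_image(n);cv2.imwrite(f"pics/{n}0.png",d["pixels"][:,:,::-1])
    print(n,d["fx"],d["fy"],d["cx"],d["cy"],d["R"],d["t"])
print(manip.get_state(),manip.grip_point_offset)
E
```

```text
pics
side 515.5121771860998 515.5121771860998 321.67590060223705 243.9163153023618 [[ 0.73073214 -0.68259223  0.00991903]
 [-0.51791538 -0.56379027 -0.64335386]
 [ 0.4447406   0.46498212 -0.76550469]] [-358.86243827  343.28144833  984.74418387]
top 491.99565420102414 491.99565420102414 322.3646270685063 240.18692235416918 [[-0.01296539 -0.99964616  0.02322603]
 [-0.99056483  0.00967141 -0.13670323]
 [ 0.13643023 -0.0247793  -0.99033973]] [  59.94530517  573.83222717 1416.37417992]
{'time_s': 0.1, 'qpos': array([ 1.15538334e+00,  2.59120879e-01,  2.08696606e-02,  1.33369920e+00,
       -1.91022342e-06,  1.41819465e+00]), 'joint_vel': array([-0.00137475, -0.00097875,  0.0003518 , -0.00053751, -0.00149176,
       -0.00041259]), 'tau': array([ 2.55822124e-03, -5.56693411e+01,  3.45072055e+01,  1.15980796e-02,
       -3.01508599e-04,  2.36838559e-05]), 'position': array([142.79677657, 530.89293883, 230.74737818]), 'tool_rot': array([ 1.31027787e-01,  9.91378528e-01, -5.54196780e-04, -1.60773984e-04]), 'force': array([-0.60315202, -0.43449588, -0.55971383]), 'torque': array([-0.01373942, -0.02266938,  0.01402278]), 'grip_width': 85.19486973503015} 18.700000000000003
```

View pics/top0.png

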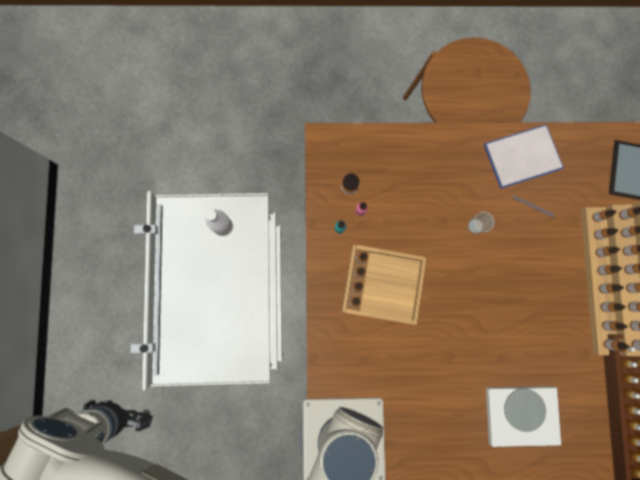

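View pics/side0.png

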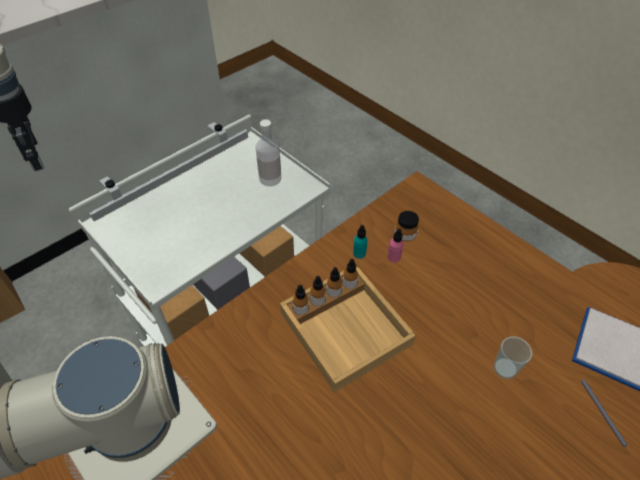

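The top view shows the tray at (385,285) with four amber bottles at its left end, the trolley at (213,290), and the water bottle at (217,220). The jar is at (350,184), the beaker at (481,223), and the turquoise and pink decoys are at (340,227) and (361,209). In the side view the amber bottles stand in the rack, from (300,300) to (351,272). I'll take enlarged crops to get exact pixels.

```bash
python3 - <<'E'
import cv2,numpy as np
t=cv2.imread("pics/top0.png");s=cv2.imread("pics/side0.png")
a=cv2.resize(t[170:390,130:450],None,fx=2.5,fy=2.5,interpolation=cv2.INTER_CUBIC)
for k in range(0,320,20):
    cv2.putText(a,str(130+k),(int(k*2.5),8),0,.3,(0,0,255)); cv2.line(a,(int(k*2.5),8),(int(k*2.5),14),(0,0,255))
for k in range(0,220,20):
    cv2.putText(a,str(170+k),(0,int(k*2.5)+3),0,.3,(0,0,255))
cv2.imwrite("pics/c1.png",a)
b=cv2.resize(s[215:395,270:430],None,fx=3.3,fy=3.3,interpolation=cv2.INTER_CUBIC)
for k in range(0,180,20):
    cv2.putText(b,str(270+k),(int(k*3.3),8),0,.3,(0,0,255)); cv2.line(b,(int(k*3.3),8),(int(k*3.3),14),(0,0,255));cv2.putText(b,str(215+k),(0,int(k*3.3)+3),0,.3,(0,0,255))
cv2.imwrite("pics/c2.png",b)
E
```

```text
(no output)
```

View pics/c1.png

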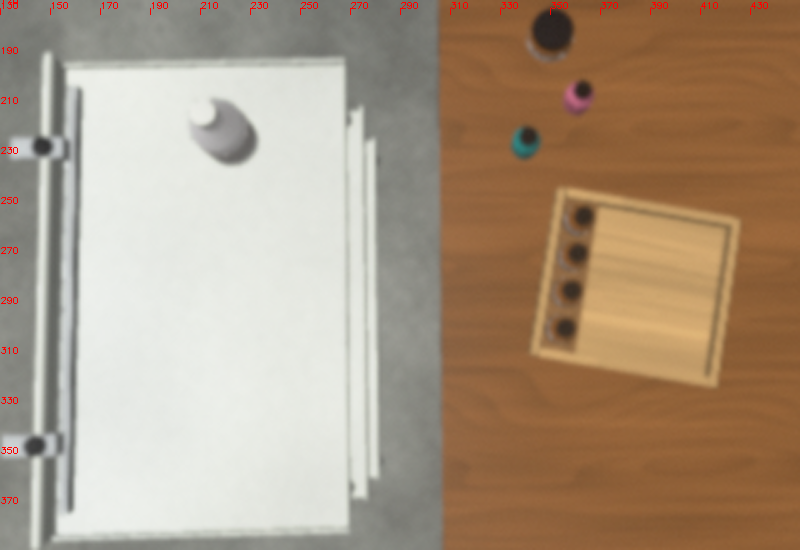

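View pics/c2.png

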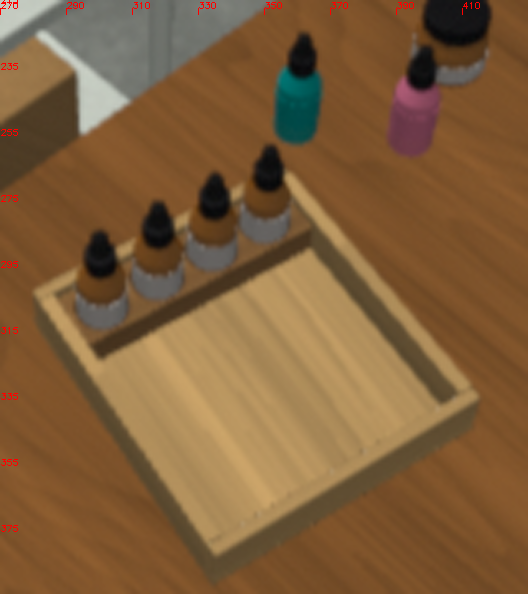

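The first crop shows the tray rim corners at top pixels (354.8,245.2), (425.6,257.6), (416,324) and (343.2,310.8). The table edge is at column ~306.3, and the deck's open edge runs from (267.6,196) to (269.6,380). The second crop shows four amber bottles in the rack; the turquoise (360,245) and pink (396,247) ones are loose on the table, so they are look-alikes.

```bash
cat >h.py <<'E'
import numpy as np
from plant import manip
C={}
def cam(n,d=None):
    d=d or manip.get_image(n); C[n]=(np.array([[d["fx"],0,d["cx"]],[0,d["fy"],d["cy"]],[0,0,1]]),np.array(d["R"]),np.array(d["t"])); return d
def onz(n,p,z):
    K,R,t=C[n]; o=-R.T@t; r=R.T@np.linalg.inv(K)@[p[0],p[1],1]; return (o+r*(z-o[2])/r[2])
def proj(n,X):
    K,R,t=C[n]; u=K@(R@np.asarray(X,float)+t); return u[:2]/u[2]
def tray(x,y,yaw,pts):
    c,s=np.cos(yaw),np.sin(yaw); return [np.array([x+c*a-s*b,y+s*a+c*b,z]) for a,b,z in pts]
def fit(obs,z=42,deck=0):  # obs: list of (cam,pixel,(a,b))
    from scipy.optimize import least_squares
    f=lambda q:np.concatenate([proj(n,tray(*q,[(a,b,z+deck)])[0])-p for n,p,(a,b) in obs])
    r=least_squares(f,[400,200,0]); return r.x,r.fun.reshape(-1,2)
E
python3 - <<'E'
from h import *
np.set_printoptions(precision=1,suppress=True)
cam("side");cam("top")
T=[(354.8,245.2),(425.6,257.6),(416,324),(343.2,310.8)];S=[(357.9,267.1),(414.5,335.3),(334.5,382.6),(280.9,303.5)]
k=[(100,110),(100,-110),(-100,-110),(-100,110)]
for o in ([("top",p,q) for p,q in zip(T,k)],[("side",p,q) for p,q in zip(S,k)]): print(fit(o))
q,r=fit([("top",p,q) for p,q in zip(T,k)]+[("side",p,q) for p,q in zip(S,k)]); print(q,np.degrees(q[2]),r)
for p in[(306,170),(306.8,390)]: print("table",onz("top",p,0))
print("table side",[onz("side",p,0) for p in[(415,171),(290,263),(170,341)]])
for p in[(267.8,196),(269.6,380)]: print("deck",onz("top",p,0))
print("deck side",[onz("side",p,0) for p in[(328,187),(150,294)]])
for p in[(162.8,206),(159,375)]: print("bar t",onz("top",p,28))
for p in [(340,231),(361,214),(352,190),(220,231),(480,226)]:print("obj",onz("top",p,0))
for p in [(360,256),(394,260),(271,182),(405,240),(508,372)]:print("objs",onz("side",p,0))
E
```

```text
(array([ 442.8, -127.8,   -0.2]), array([[-1.2, -1.2],
       [ 1.4, -0.4],
       [ 0.9,  0.8],
       [-1.1,  0.6]]))
(array([ 443.1, -128. ,   -0.2]), array([[-1.2, -2.6],
       [ 1.8,  1.5],
       [ 0. ,  1.4],
       [-0.8, -1.3]]))
[ 443.  -127.9   -0.2] -11.295119837531942 [[-0.8 -1.5]
 [ 1.6 -0.1]
 [ 0.6  1.1]
 [-1.3  0.2]
 [-1.5 -2.6]
 [ 1.8  1.2]
 [ 0.3  1.4]
 [-1.  -1. ]]
table [799.6 100.3   0. ]
table [139.8 103.5   0. ]
table side [array([947.7, 103.1,   0. ]), array([473.5,  92.6,   0. ]), array([147.4, 106.1,   0. ])]
deck [718.2 218.1   0. ]
deck [169.9 211.6   0. ]
deck side [array([721.8, 221.7,   0. ]), array([179.8, 240.9,   0. ])]
bar t [683.6 528.3  28. ]
bar t [192.7 523.8  28. ]
obj [607.5  -1.7   0. ]
obj [659.7 -67.1   0. ]
obj [735.2 -41.    0. ]
obj [610.9 362.3   0. ]
obj [ 619.1 -432.5    0. ]
objs [612.9  -6.3   0. ]
objs [664.6 -70.7   0. ]
objs [619.7 342.    0. ]
objs [732.6 -46.7   0. ]
objs [ 617.8 -426.3    0. ]
```

```bash
python3 -m inch '{"xyz":[[27.7,-26,0],[27.7,-26,0],[27.7,-26,0],[27.7,-26,0],[27.7,-26,0],[27.7,-26,-4],[27.7,-26,-10],[27.7,-26,-16],[27.7,-26,-20],[27.7,-26,-20]],"rot":[[0,0,0.066],[0,0,0.066],[0,0,0.066],[0,0,0.066],[0,0,0.066],[0,0,0.066],[0,0,0.066],[0,0,0.066],[0,0,0.066],[0,0,0.066]],"hand":[255,255,255,255,255,255,255,255,255,255]}' 40
```

```text
time_s: 1.03
position: [397.5, 291.9, 90.5]
tool_rot: [0.099, 0.995, 0.0, 0.001]
force: [1.2, 0.5, -0.5]
grip_width: -0.4
```

```bash
python3 -m inch '{"xyz":[[0,0,-3.5],[0,0,-5.5],[0,0,-6.5],[0,0,-7],[0,0,-7],[0,0,-7]],"rot":[[0,0,0],[0,0,0],[0,0,0],[0,0,0],[0,0,0],[0,0,0]],"hand":[255,255,255,255,255,255]}'
```

```text
time_s: 1.53
position: [396.7, 293.3, 22.0]
tool_rot: [0.098, 0.995, 0.0, 0.0]
force: [0.0, 0.2, 0.7]
grip_width: -0.1
```

```bash
python3 -m inch '{"xyz":[[0,0,-0.8],[0,0,-1.4],[0,0,-1.6],[0,0,-1.6]],"rot":[[0,0,0],[0,0,0],[0,0,0],[0,0,0]],"hand":[255,255,255,255]}'; for i in 1 ; do python3 -m inch '{"xyz":[[0,0,-0.1],[0,0,-0.2],[0,0,-0.2]],"rot":[[0,0,0],[0,0,0],[0,0,0]],"hand":[255,255,255]}'; done
```

```text
time_s: 1.87
position: [396.1, 293.0, 5.1]
tool_rot: [0.098, 0.995, -0.0, -0.0]
force: [0.2, 0.2, -0.3]
grip_width: 0.4
time_s: 2.12
position: [396.5, 293.2, 3.5]
tool_rot: [0.098, 0.995, 0.0, 0.0]
force: [0.2, -0.9, -0.1]
grip_width: -0.0
```

```bash
python3 -m inch '{"xyz":[[0,0,-0.1],[0,0,-0.15],[0,0,-0.15]],"rot":[[0,0,0],[0,0,0],[0,0,0]],"hand":[255,255,255]}'
```

```text
time_s: 2.37
position: [396.4, 293.1, 1.9]
tool_rot: [0.098, 0.995, -0.0, -0.0]
force: [0.3, -0.7, 0.0]
grip_width: -0.3
```

```bash
for i in 1 2; do python3 -m inch '{"xyz":[[0,0,-0.1],[0,0,-0.1]],"rot":[[0,0,0],[0,0,0]],"hand":[255,255]}'; done
```

```text
time_s: 2.53
position: [396.4, 293.1, 0.9]
tool_rot: [0.098, 0.995, -0.0, -0.0]
force: [0.2, -1.3, -0.0]
grip_width: 0.2
time_s: 2.7
position: [396.4, 293.1, -0.2]
tool_rot: [0.098, 0.995, -0.0, -0.0]
force: [0.4, -0.2, -0.5]
grip_width: 0.1
```

```bash
python3 -m inch '{"xyz":[[0,0,-0.1],[0,0,-0.1]],"rot":[[0,0,0],[0,0,0]],"hand":[255,255]}'
```

```text
time_s: 2.87
position: [396.5, 293.1, -1.0]
tool_rot: [0.098, 0.995, 0.0, 0.0]
force: [-0.2, 0.8, -0.1]
grip_width: 0.2
```

```bash
python3 -m inch '{"xyz":[[0,0,-0.1],[0,0,-0.1]],"rot":[[0,0,0],[0,0,0]],"hand":[255,255]}'
```

```text
time_s: 3.03
position: [396.4, 293.2, -1.1]
tool_rot: [0.098, 0.995, 0.0, 0.0]
force: [-3.1, -1.8, 15.3]
grip_width: 0.3
```

```bash
python3 -m inch '{"xyz":[[0,0,-0.1],[0,0,-0.1]],"rot":[[0,0,0],[0,0,0]],"hand":[255,255]}'
```

```text
time_s: 3.2
position: [396.5, 293.2, -1.1]
tool_rot: [0.098, 0.995, 0.0, 0.001]
force: [-7.5, -4.5, 29.4]
grip_width: -0.1
```

The deck is at z = -1.1. I'll touch the table behind the tray too, for reference.

```bash
python3 -m inch '{"xyz":[[0,0,4],[0,0,8],[0,0,12],[0,0,16],[0,-3,19],[0.5,-7,19],[1,-11,19],[1,-15,19],[1,-19,19],[1,-23,19]],"rot":[[0,0,0],[0,0,0],[0,0,0],[0,0,0],[0,0,0],[0,0,0],[0,0,0],[0,0,0],[0,0,0],[0,0,0]],"hand":[255,255,255,255,255,255,255,255,255,255]}'; python3 -m inch '{"xyz":[[0,-4,0],[0,-8,0],[0,-12,0],[0,-16,0],[0,-20,0],[0,-24,0],[0,-28,0],[0,-32,0],[0,-35,0],[0,-35,0]],"rot":[[0,0,0],[0,0,0],[0,0,0],[0,0,0],[0,0,0],[0,0,0],[0,0,0],[0,0,0],[0,0,0],[0,0,0]],"hand":[255,255,255,255,255,255,255,255,255,255]}'; python3 -m inch '{"xyz":[[0,0,-4],[0,0,-8],[0,0,-12],[0,0,-15.5],[0,0,-17.5],[0,0,-17.9],[0,0,-18],[0,0,-18]],"rot":[[0,0,0],[0,0,0],[0,0,0],[0,0,0],[0,0,0],[0,0,0],[0,0,0],[0,0,0]],"hand":[255,255,255,255,255,255,255,255]}'
```

```text
time_s: 4.03
position: [405.9, 61.5, 187.1]
tool_rot: [0.098, 0.995, 0.0, 0.0]
force: [1.2, 0.6, -0.9]
grip_width: -0.1
time_s: 4.87
position: [406.3, -292.0, 186.3]
tool_rot: [0.1, 0.995, -0.001, -0.0]
force: [0.5, 0.5, -0.6]
grip_width: -0.1
time_s: 5.53
position: [406.9, -287.2, 7.8]
tool_rot: [0.098, 0.995, -0.0, 0.0]
force: [0.5, -0.3, 1.5]
grip_width: -0.1
```

```bash
python3 -m inch '{"xyz":[[0,0,-0.3],[0,0,-0.6],[0,0,-0.65],[0,0,-0.65]],"rot":[[0,0,0],[0,0,0],[0,0,0],[0,0,0]],"hand":[255,255,255,255]}';for i in 1; do python3 -m inch '{"xyz":[[0,0,-0.08],[0,0,-0.08]],"rot":[[0,0,0],[0,0,0]],"hand":[255,255]}'; done
```

```text
time_s: 5.87
position: [406.6, -287.0, 1.0]
tool_rot: [0.098, 0.995, -0.0, 0.0]
force: [0.1, 1.0, -0.5]
grip_width: -0.3
time_s: 6.03
position: [406.6, -287.1, 0.1]
tool_rot: [0.098, 0.995, -0.0, 0.0]
force: [-0.5, 0.1, 1.9]
grip_width: -0.1
```

```bash
python3 -m inch '{"xyz":[[0,0,-0.1],[0,0,-0.1]],"rot":[[0,0,0],[0,0,0]],"hand":[255,255]}'
```

```text
time_s: 6.2
position: [406.6, -287.1, -0.0]
tool_rot: [0.098, 0.995, -0.0, 0.001]
force: [-3.8, 3.4, 16.7]
grip_width: 0.2
```

```bash
python3 -m inch '{"xyz":[[0,0,4],[0,0,8],[0.8,2.8,9],[1.6,5.6,9],[1.6,5.6,9],[1.6,5.6,9],[1.6,5.6,9],[1.6,5.6,9]],"rot":[[0,0,0],[0,0,0],[0,0,0],[0,0,0],[0,0,0],[0,0,0],[0,0,0],[0,0,0]],"hand":[255,0,0,0,0,0,0,0]}'; python3 - <<'E'
from h import *
import cv2
d=manip.get_image("side");a=d["pixels"][200:440,230:510,::-1];cv2.imwrite("pics/g1.png",cv2.resize(a,None,fx=2.4,fy=2.4,interpolation=cv2.INTER_CUBIC));print(manip.get_state()["position"],manip.get_state()["grip_width"])
E
```

```text
time_s: 6.87
position: [422.3, -231.4, 88.4]
tool_rot: [0.098, 0.995, 0.0, -0.0]
force: [-0.6, -0.3, -0.3]
grip_width: 83.1
[ 422.2118001  -231.49886736   88.3714223 ] 85.27303880797601
```

View pics/g1.png

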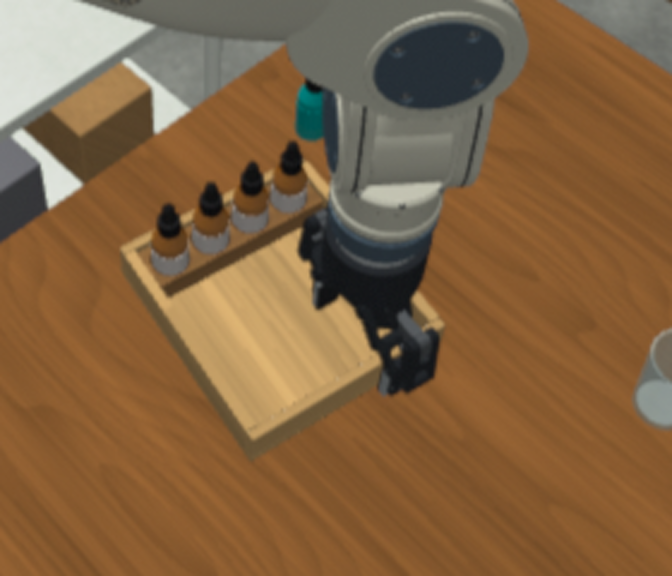

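The fingers are over the back wall, with crop pixels (320,260) inside the tray and (410,360) behind it. The bottles are clear of the arm, so I'll descend and grip.

```bash
python3 -m inch '{"xyz":[[0,0,-2],[0,0,-4],[0,0,-6],[0,0,-7.1],[0,0,-7.4],[0,0,-7.4]],"rot":[[0,0,0],[0,0,0],[0,0,0],[0,0,0],[0,0,0],[0,0,0]],"hand":[0,0,0,0,0,0]}';python3 -m inch '{"xyz":[[0,0,0],[0,0,0],[0,0,0],[0,0,0],[0,0,0],[0,0,0],[0,0,0],[0,0,0],[0,0,0],[0,0,0]],"rot":[[0,0,0],[0,0,0],[0,0,0],[0,0,0],[0,0,0],[0,0,0],[0,0,0],[0,0,0],[0,0,0],[0,0,0]],"hand":[120,160,180,190,200,210,220,230,240,255]}' 45
```

```text
time_s: 7.42
position: [421.8, -231.1, 13.8]
tool_rot: [0.099, 0.995, 0.001, -0.001]
force: [-0.7, 0.4, 0.4]
grip_width: 85.6
time_s: 8.25
position: [422.5, -230.5, 15.0]
tool_rot: [0.098, 0.995, 0.0, 0.0]
force: [0.1, 3.1, 4.7]
grip_width: 9.1
```

```bash
python3 -m inch '{"xyz":[[0,0.1,0.02],[0,0.4,0.02],[0,0.9,0.02],[0,1.5,0.02],[0,2.2,0.02],[0,2.9,0.02],[0,3.6,0.02],[0,4.3,0.02],[0,5,0.02],[0,5.7,0.02]],"rot":[[0,0,0],[0,0,0.005],[0,0,0.011],[0,0,0.018],[0,0,0.026],[0,0,0.034],[0,0,0.042],[0,0,0.05],[0,0,0.058],[0,0,0.066]],"hand":[255,255,255,255,255,255,255,255,255,255]}'
```

```text
time_s: 9.08
position: [422.5, -173.1, 15.0]
tool_rot: [0.065, 0.998, -0.0, 0.0]
force: [0.2, -3.4, 2.4]
grip_width: 9.4
```

```bash
python3 -m inch '{"xyz":[[0,0.7,0],[0,1.4,0],[0,2.1,0],[0,2.8,0],[0,3.5,0],[0,4.2,0],[0,4.9,0],[0,5.6,0],[0,6.3,0],[0,7,0]],"rot":[[0,0,0.008],[0,0,0.016],[0,0,0.024],[0,0,0.032],[0,0,0.04],[0,0,0.048],[0,0,0.056],[0,0,0.064],[0,0,0.072],[0,0,0.08]],"hand":[255,255,255,255,255,255,255,255,255,255]}'; python3 -m inch '{"xyz":[[0,0.7,0],[0,1.4,0],[0,2.1,0],[0,2.8,0],[0,3.5,0],[0,4.2,0],[0,4.9,0],[0,5.4,0],[0,5.7,0],[0,5.8,0]],"rot":[[0,0,0.008],[0,0,0.016],[0,0,0.024],[0,0,0.032],[0,0,0.04],[0,0,0.048],[0,0,0.056],[0,0,0.061],[0,0,0.064],[0,0,0.065]],"hand":[255,255,255,255,255,255,255,255,255,255]}'; python3 - <<'E'
from h import *
import cv2
d=manip.get_image("side");e=manip.get_image("top")
a=cv2.resize(d["pixels"][130:370,170:450,::-1],None,fx=1.6,fy=1.6,interpolation=cv2.INTER_CUBIC);b=cv2.resize(e["pixels"][200:350,200:400,::-1],None,fx=1.75,fy=2.56,interpolation=cv2.INTER_CUBIC);cv2.imwrite("pics/b1.png",np.hstack([a,b]))
print(manip.get_state()["tool_rot"])
E
```

```text
time_s: 9.92
position: [422.5, -103.3, 15.0]
tool_rot: [0.025, 1.0, -0.0, 0.0]
force: [0.7, -5.0, 4.9]
grip_width: 9.0
time_s: 10.75
position: [422.3, -45.2, 15.0]
tool_rot: [-0.008, 1.0, -0.0, -0.0]
force: [-0.0, -5.5, 5.9]
grip_width: 9.1
[-7.67103703e-03  9.99970558e-01  1.89337165e-04 -4.93036198e-05]
```

View pics/b1.png

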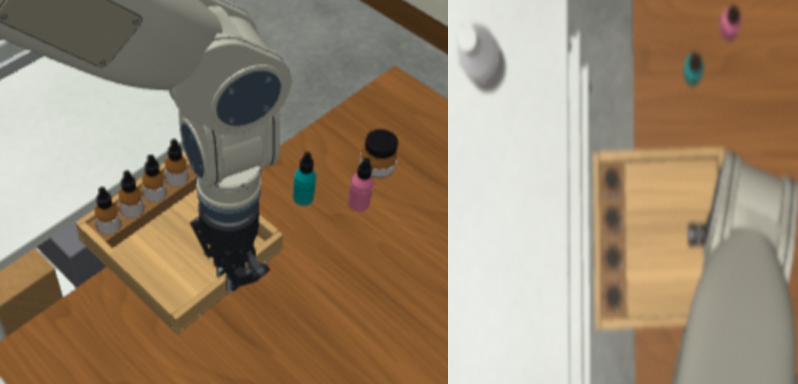

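The tray is held and nearly square, with its front about 68 mm out over the gap. All four bottles are standing (105..175, 145..215 in the left half), and the look-alikes haven't moved. I'll carry on across the deck edge, slowly.

```bash
python3 -m inch '{"xyz":[[0,0.3,0],[0,0.8,0],[0,1.3,0],[0,1.8,0],[0,2.3,0],[0,2.8,0],[0,3.2,0],[0,3.5,0],[0,3.7,0],[0,3.9,0]],"rot":[[0,0,0],[0,0,0],[0,0,0],[0,0,0],[0,0,0],[0,0,0],[0,0,0],[0,0,0],[0,0,0],[0,0,0]],"hand":[255,255,255,255,255,255,255,255,255,255]}'; python3 -m inch '{"xyz":[[0,0.2,0],[0,0.4,0],[0,0.6,0],[0,0.8,0]],"rot":[[0,0,0],[0,0,0],[0,0,0],[0,0,0]],"hand":[255,255,255,255]}'; python3 -c "
from plant import manip;s=manip.get_state();print(s['torque'],s['tool_rot'])"
```

```text
time_s: 11.68
position: [422.2, -6.5, 15.0]
tool_rot: [-0.007, 1.0, -0.0, -0.0]
force: [-0.1, -6.1, 7.0]
grip_width: 9.3
time_s: 12.02
position: [422.1, 1.4, 15.0]
tool_rot: [-0.007, 1.0, -0.0, -0.0]
force: [-0.3, -5.2, 8.9]
grip_width: 9.3
[-1.05743252 -0.00131744 -0.04300044] [-7.35183336e-03  9.99972914e-01 -3.05977031e-04 -1.68488590e-04]
```

```bash
python3 -m inch '{"xyz":[[0,0.2,0],[0,0.4,0],[0,0.6,0],[0,0.8,0]],"rot":[[0,0,0],[0,0,0],[0,0,0],[0,0,0]],"hand":[255,255,255,255]}'; python3 -c "
from plant import manip;s=manip.get_state();print(s['torque'],s['tool_rot'])"
```

```text
time_s: 12.35
position: [422.2, 9.3, 15.0]
tool_rot: [-0.007, 1.0, -0.0, -0.0]
force: [-0.1, -5.9, 7.6]
grip_width: 9.6
[-1.14508646 -0.05240913  0.01148372] [-7.34960861e-03  9.99972911e-01 -3.78354073e-04 -1.31689697e-04]
```

```bash
python3 -m inch '{"xyz":[[0,0.3,0],[0,0.7,0],[0,1.2,0],[0,1.7,0],[0,2.2,0],[0,2.7,0]],"rot":[[0,0,0],[0,0,0],[0,0,0],[0,0,0],[0,0,0],[0,0,0]],"hand":[255,255,255,255,255,255]}'; python3 -c "
from plant import manip;s=manip.get_state();print(s['torque'],s['tool_rot'])"
```

```text
time_s: 12.85
position: [422.3, 36.2, 15.2]
tool_rot: [-0.007, 1.0, -0.001, 0.0]
force: [-0.0, -7.0, 10.6]
grip_width: 9.2
[-1.56152227  0.02595758  0.06275517] [-7.27043871e-03  9.99973315e-01 -7.10909367e-04  6.62071398e-05]
```

```bash
python3 -m inch '{"xyz":[[0,0.5,0],[0,1,0],[0,1.6,0],[0,2.2,0],[0,2.8,0],[0,3.4,0],[0,3.9,0],[0,4.4,0],[0,4.7,0],[0,4.8,0]],"rot":[[0,0,0],[0,0,0],[0,0,0],[0,0,0],[0,0,0],[0,0,0],[0,0,0],[0,0,0],[0,0,0],[0,0,0]],"hand":[255,255,255,255,255,255,255,255,255,255]}'; python3 - <<'E'
from h import *
import cv2
print(manip.get_state()['torque'])
d=manip.get_image("side");e=manip.get_image("top")
a=cv2.resize(d["pixels"][100:340,130:410,::-1],None,fx=1.6,fy=1.6,interpolation=cv2.INTER_CUBIC);b=cv2.resize(e["pixels"][200:350,170:370,::-1],None,fx=1.75,fy=2.56,interpolation=cv2.INTER_CUBIC);cv2.imwrite("pics/b2.png",np.hstack([a,b]))
E
```

```text
time_s: 13.68
position: [422.0, 84.4, 15.1]
tool_rot: [-0.008, 1.0, -0.001, -0.0]
force: [-0.4, -6.7, 10.0]
grip_width: 9.8
[-1.49025434 -0.03230919 -0.0811767 ]
```

View pics/b2.png

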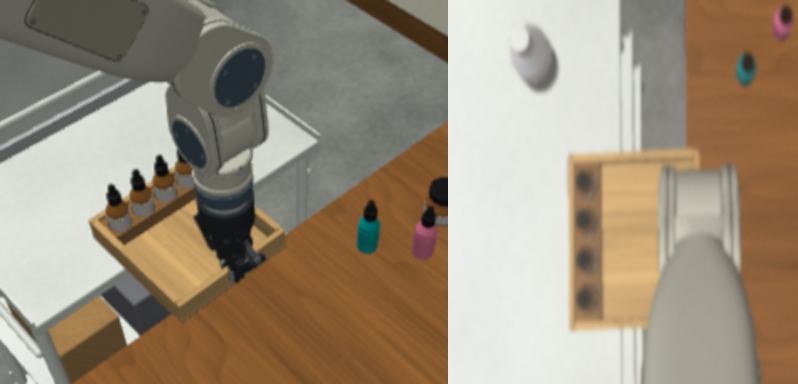

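The tray bridges the table and the trolley square-on, with four bottles upright at (115..185,150..220) and nothing disturbed. Next I'll release it and move the open hand, turned 90°, behind the wall for a two-finger push.

```bash
python3 -m inch '{"xyz":[[0,0,0],[0,0,0],[0,0,0],[0,0,0],[0,0,0],[0,0,0],[0,0,0],[0,0,0],[0,0,0.5],[0,0,2]],"rot":[[0,0,0],[0,0,0],[0,0,0],[0,0,0],[0,0,0],[0,0,0],[0,0,0],[0,0,0],[0,0,0],[0,0,0]],"hand":[225,215,200,170,120,60,0,0,0,0]}'; python3 -m inch '{"xyz":[[0,0,2],[0,0,4],[0,-1,6],[0,-2,7],[0,-4,7],[0,-6,7],[0,-6,7],[0,-6,7],[0,-6,7],[0,-6,7]],"rot":[[0,0,0],[0,0,0],[0,0,0],[0,0,0.12],[0,0,0.24],[0,0,0.36],[0,0,0.48],[0,0,0.6],[0,0,0.72],[0,0,0.84]],"hand":[0,0,0,0,0,0,0,0,0,0]}';  python3 -m inch '{"xyz":[[0,0,0],[0,0,0],[0,0,0],[0,0,0],[0,0,0],[0,0,0],[0,0,0],[0,0,0]],"rot":[[0,0,0.12],[0,0,0.24],[0,0,0.36],[0,0,0.48],[0,0,0.6],[0,0,0.7],[0,0,0.731],[0,0,0.731]],"hand":[0,0,0,0,0,0,0,0]}'; python3 - <<'E'
from h import *
import cv2
s=manip.get_state();print(s['qpos'],s['force'])
d=manip.get_image("side");e=manip.get_image("top")
a=cv2.resize(d["pixels"][100:340,130:410,::-1],None,fx=1.6,fy=1.6,interpolation=cv2.INTER_CUBIC);b=cv2.resize(e["pixels"][200:350,170:370,::-1],None,fx=1.75,fy=2.56,interpolation=cv2.INTER_CUBIC);cv2.imwrite("pics/b3.png",np.hstack([a,b]))
E
```

```text
time_s: 14.62
position: [421.3, 84.1, 34.0]
tool_rot: [-0.007, 1.0, 0.0, -0.002]
force: [-0.6, 0.7, -0.8]
grip_width: 85.1
time_s: 15.45
position: [422.4, 23.9, 105.3]
tool_rot: [-0.417, 0.909, -0.0, 0.0]
force: [-0.4, 0.7, -0.5]
grip_width: 85.5
time_s: 16.12
position: [422.4, 24.1, 105.2]
tool_rot: [0.713, -0.702, 0.0, -0.0]
force: [-0.6, 0.3, -0.3]
grip_width: 85.3
[-1.41892852e-01  1.24039394e-01 -4.91355048e-01  9.55156076e-01
  4.31271766e-05 -1.72846262e+00] [-0.61308085  0.25455248 -0.28663267]
```

View pics/b3.png

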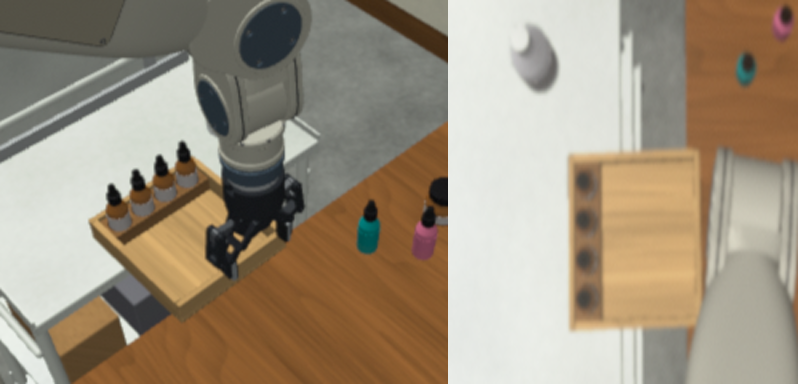

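The tray stays put, bridging, with four bottles upright. I'll lower the hand behind it and approach.

```bash
python3 -m inch '{"xyz":[[0,0,-4],[0,0,-7.5],[0,0,-9.5],[0,0,-10.3],[0,0.5,-10.3],[0,1.5,-10.3],[0,2.3,-10.3],[0,2.8,-10.3],[0,3.1,-10.3],[0,3.3,-10.3]],"rot":[[0,0,0],[0,0,0],[0,0,0],[0,0,0],[0,0,0],[0,0,0],[0,0,0],[0,0,0],[0,0,0],[0,0,0]],"hand":[0,0,0,0,0,0,0,0,0,0]}'; python3 -m inch '{"xyz":[[0,0.2,0],[0,0.4,0],[0,0.6,0],[0,0.8,0],[0,1,0]],"rot":[[0,0,0],[0,0,0],[0,0,0],[0,0,0],[0,0,0]],"hand":[0,0,0,0,0]}'
```

```text
time_s: 17.05
position: [422.8, 57.9, 2.6]
tool_rot: [0.713, -0.702, 0.001, -0.001]
force: [-1.2, -0.3, -0.3]
grip_width: 85.5
time_s: 17.47
position: [422.4, 67.2, 1.9]
tool_rot: [0.712, -0.702, -0.0, 0.0]
force: [0.2, 0.2, -0.1]
grip_width: 85.5
```

```bash
for i in 1 2; do python3 -m inch '{"xyz":[[0,0.25,0],[0,0.5,0],[0,0.75,0],[0,1,0]],"rot":[[0,0,0],[0,0,0],[0,0,0],[0,0,0]],"hand":[0,0,0,0]}'; done
```

```text
time_s: 17.8
position: [422.4, 77.2, 1.8]
tool_rot: [0.712, -0.702, 0.0, 0.0]
force: [0.1, -2.1, -1.1]
grip_width: 85.0
time_s: 18.13
position: [422.3, 87.4, 1.8]
tool_rot: [0.712, -0.702, -0.0, 0.0]
force: [0.3, -2.1, -2.0]
grip_width: 85.4
```

```bash
python3 -m inch '{"xyz":[[0,0.25,0],[0,0.5,0],[0,0.75,0],[0,1,0],[0,1.3,0],[0,1.7,0],[0,2.1,0],[0,2.5,0],[0,3,0],[0,3.5,0]],"rot":[[0,0,0],[0,0,0],[0,0,0],[0,0,0],[0,0,0],[0,0,0],[0,0,0],[0,0,0],[0,0,0],[0,0,0]],"hand":[0,0,0,0,0,0,0,0,0,0]}'; python3 -m inch '{"xyz":[[0,0.5,0],[0,1,0],[0,1.5,0],[0,2,0],[0,2.5,0],[0,3,0],[0,3.5,0],[0,4,0],[0,4.5,0],[0,5,0]],"rot":[[0,0,0],[0,0,0],[0,0,0],[0,0,0],[0,0,0],[0,0,0],[0,0,0],[0,0,0],[0,0,0],[0,0,0]],"hand":[0,0,0,0,0,0,0,0,0,0]}'
```

```text
time_s: 18.97
position: [422.4, 122.7, 1.9]
tool_rot: [0.712, -0.702, -0.0, 0.0]
force: [0.4, -2.2, -0.9]
grip_width: 85.2
time_s: 19.8
position: [422.4, 172.6, 1.9]
tool_rot: [0.712, -0.702, -0.0, 0.0]
force: [0.0, -2.8, -2.0]
grip_width: 85.6
```

```bash
python3 -m inch '{"xyz":[[0,0.5,0],[0,1,0],[0,1.5,0],[0,2,0],[0,2.5,0],[0,3,0],[0,3.5,0],[0,4,0],[0,4.5,0],[0,5,0]],"rot":[[0,0,0],[0,0,0],[0,0,0],[0,0,0],[0,0,0],[0,0,0],[0,0,0],[0,0,0],[0,0,0],[0,0,0]],"hand":[0,0,0,0,0,0,0,0,0,0]}'; python3 -m inch '{"xyz":[[0,0.5,0],[0,1,0],[0,1.5,0],[0,2,0],[0,2.4,0],[0,2.7,0],[0,2.9,0],[0,3,0]],"rot":[[0,0,0],[0,0,0],[0,0,0],[0,0,0],[0,0,0],[0,0,0],[0,0,0],[0,0,0]],"hand":[0,0,0,0,0,0,0,0]}'; python3 - <<'E'
from h import *
import cv2
d=manip.get_image("side");e=manip.get_image("top")
a=cv2.resize(d["pixels"][80:320,70:350,::-1],None,fx=1.6,fy=1.6,interpolation=cv2.INTER_CUBIC);b=cv2.resize(e["pixels"][200:350,130:330,::-1],None,fx=1.75,fy=2.56,interpolation=cv2.INTER_CUBIC);cv2.imwrite("pics/b4.png",np.hstack([a,b]))
E
```

```text
time_s: 20.63
position: [422.4, 222.6, 1.9]
tool_rot: [0.712, -0.702, -0.0, 0.0]
force: [0.1, -2.0, -2.6]
grip_width: 85.5
time_s: 21.3
position: [422.4, 252.4, 1.9]
tool_rot: [0.712, -0.702, 0.0, -0.0]
force: [0.4, -2.5, -0.6]
grip_width: 85.3
```

View pics/b4.png

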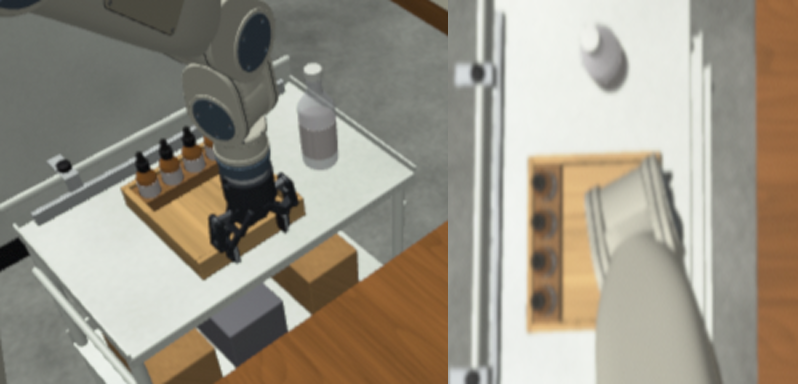

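The tray is wholly on the deck, about 40 mm short of the bar, with its front edge at top-image column ~175.7 and the bar at ~161.4. The bottles are upright and the water bottle is untouched.

```bash
python3 -m inch '{"xyz":[[0,0.3,0],[0,0.7,0],[0,1.1,0],[0,1.5,0],[0,1.9,0],[0,2.2,0],[0,2.4,0],[0,2.5,0]],"rot":[[0,0,0],[0,0,0],[0,0,0],[0,0,0],[0,0,0],[0,0,0],[0,0,0],[0,0,0]],"hand":[0,0,0,0,0,0,0,0]}'; python3 - <<'E'
from h import *
import cv2
cam("side");e=cam("top")
print("tray front before",onz("top",(175.7,295),41)[1],"bar",onz("top",(161.4,295),27)[1])
b=cv2.resize(e["pixels"][225:345,130:230,::-1],None,fx=5,fy=5,interpolation=cv2.INTER_CUBIC)
for k in range(0,100,10): cv2.putText(b,str(130+k),(k*5,8),0,.3,(0,0,255)); cv2.line(b,(k*5,10),(k*5,16),(0,0,255),1)
cv2.imwrite("pics/b5.png",b)
E
```

```text
time_s: 22.07
position: [422.5, 277.5, 2.0]
tool_rot: [0.712, -0.702, 0.0, -0.0]
force: [-0.3, -4.0, 3.1]
grip_width: 85.5
tray front before 479.24061802529803 bar 524.4320050979719
```

View pics/b5.png

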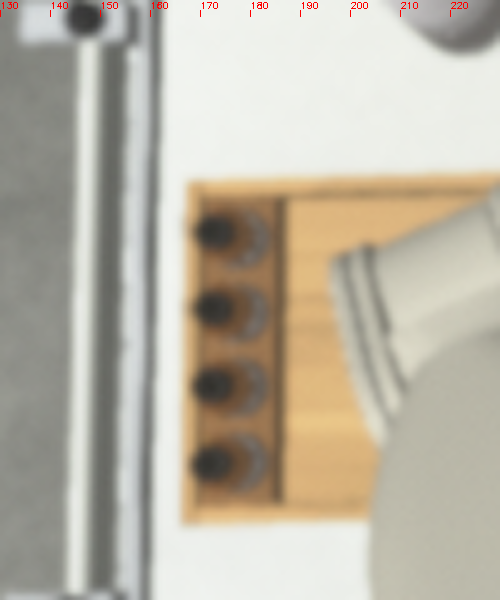

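The gap is still about 20–28 mm, and the tray front is parallel to the bar (column ~167 against bar ~159–161). I'll move 14 mm and then probe finely.

```bash
python3 -m inch '{"xyz":[[0,0.2,0],[0,0.4,0],[0,0.6,0],[0,0.8,0],[0,1,0],[0,1.15,0],[0,1.25,0],[0,1.35,0],[0,1.4,0],[0,1.4,0]],"rot":[[0,0,0],[0,0,0],[0,0,0],[0,0,0],[0,0,0],[0,0,0],[0,0,0],[0,0,0],[0,0,0],[0,0,0]],"hand":[0,0,0,0,0,0,0,0,0,0]}'
```

```text
time_s: 23.0
position: [422.4, 291.3, 1.9]
tool_rot: [0.712, -0.702, -0.0, -0.0]
force: [-0.7, -3.7, 2.6]
grip_width: 85.1
```

```bash
python3 -m inch '{"xyz":[[0,0.07,0],[0,0.14,0],[0,0.2,0],[0,0.2,0]],"rot":[[0,0,0],[0,0,0],[0,0,0],[0,0,0]],"hand":[0,0,0,0]}'
```

```text
time_s: 23.33
position: [422.4, 293.2, 1.9]
tool_rot: [0.712, -0.702, -0.0, -0.0]
force: [0.1, -3.4, 2.5]
grip_width: 85.1
```

```bash
python3 -m inch '{"xyz":[[0,0.05,0],[0,0.08,0],[0,0.08,0]],"rot":[[0,0,0],[0,0,0],[0,0,0]],"hand":[0,0,0]}'
```

```text
time_s: 23.58
position: [422.4, 294.0, 1.9]
tool_rot: [0.712, -0.702, -0.0, -0.0]
force: [-0.1, -3.2, 2.4]
grip_width: 85.5
```

```bash
python3 -m inch '{"xyz":[[0,0.05,0],[0,0.1,0],[0,0.1,0]],"rot":[[0,0,0],[0,0,0],[0,0,0]],"hand":[0,0,0]}'
```

```text
time_s: 23.83
position: [422.4, 295.0, 1.9]
tool_rot: [0.712, -0.702, -0.0, -0.0]
force: [0.8, -3.7, 2.5]
grip_width: 85.5
```

```bash
python3 -m inch '{"xyz":[[0,0.04,0],[0,0.07,0],[0,0.07,0]],"rot":[[0,0,0],[0,0,0],[0,0,0]],"hand":[0,0,0]}'
```

```text
time_s: 24.08
position: [422.4, 295.7, 1.9]
tool_rot: [0.712, -0.702, -0.0, -0.0]
force: [-0.2, -3.4, 2.4]
grip_width: 85.7
```

```bash
python3 -m inch '{"xyz":[[0,0.04,0],[0,0.07,0],[0,0.07,0]],"rot":[[0,0,0],[0,0,0],[0,0,0]],"hand":[0,0,0]}'
```

```text
time_s: 24.33
position: [422.4, 296.4, 1.9]
tool_rot: [0.712, -0.702, -0.0, -0.0]
force: [-0.4, -3.5, 3.6]
grip_width: 85.4
```

```bash
python3 -m inch '{"xyz":[[0,0.04,0],[0,0.07,0],[0,0.07,0]],"rot":[[0,0,0],[0,0,0],[0,0,0]],"hand":[0,0,0]}'
```

```text
time_s: 24.58
position: [422.4, 297.1, 1.9]
tool_rot: [0.712, -0.702, -0.0, -0.0]
force: [0.2, -3.1, 2.9]
grip_width: 85.4
```

```bash
python3 -m inch '{"xyz":[[0,0.04,0],[0,0.08,0],[0,0.08,0]],"rot":[[0,0,0],[0,0,0],[0,0,0]],"hand":[0,0,0]}'
```

```text
time_s: 24.83
position: [422.4, 297.9, 1.9]
tool_rot: [0.712, -0.702, -0.0, -0.0]
force: [0.2, -3.7, 2.1]
grip_width: 85.3
```

```bash
python3 -m inch '{"xyz":[[0,0.04,0],[0,0.08,0],[0,0.08,0]],"rot":[[0,0,0],[0,0,0],[0,0,0]],"hand":[0,0,0]}'
```

```text
time_s: 25.08
position: [422.4, 298.7, 1.9]
tool_rot: [0.712, -0.702, -0.0, -0.0]
force: [-0.6, -2.8, 2.2]
grip_width: 85.4
```

```bash
python3 -m inch '{"xyz":[[0,0.04,0],[0,0.08,0],[0,0.08,0]],"rot":[[0,0,0],[0,0,0],[0,0,0]],"hand":[0,0,0]}'
```

```text
time_s: 25.33
position: [422.4, 299.5, 1.9]
tool_rot: [0.712, -0.702, -0.0, -0.0]
force: [-0.3, -2.9, 3.3]
grip_width: 85.2
```

```bash
python3 -m inch '{"xyz":[[0,0.04,0],[0,0.08,0],[0,0.08,0]],"rot":[[0,0,0],[0,0,0],[0,0,0]],"hand":[0,0,0]}'
```

```text
time_s: 25.58
position: [422.4, 300.3, 1.9]
tool_rot: [0.712, -0.702, -0.0, -0.0]
force: [-0.1, -5.0, 3.0]
grip_width: 85.3
```

```bash
python3 -m inch '{"xyz":[[0,0.02,0],[0,0.04,0],[0,0.04,0]],"rot":[[0,0,0],[0,0,0],[0,0,0]],"hand":[0,0,0]}';python3 -c "
from plant import manip;s=manip.get_state();print(s['torque'],s['tool_rot'])"
```

```text
time_s: 25.83
position: [422.4, 300.7, 1.9]
tool_rot: [0.712, -0.702, -0.0, 0.0]
force: [-0.7, -3.0, 2.6]
grip_width: 85.5
[-0.63805618 -0.0336152  -0.04957679] [ 7.12173835e-01 -7.02003154e-01 -1.48075212e-05  3.75292390e-06]
```

```bash
python3 -m inch '{"xyz":[[0,0.03,0],[0,0.06,0],[0,0.06,0]],"rot":[[0,0,0],[0,0,0],[0,0,0]],"hand":[0,0,0]}'
```

```text
time_s: 26.08
position: [422.4, 301.3, 1.9]
tool_rot: [0.712, -0.702, -0.0, -0.0]
force: [-0.2, -3.0, 2.7]
grip_width: 85.5
```

```bash
python3 -m inch '{"xyz":[[0,0.04,0],[0,0.07,0],[0,0.07,0]],"rot":[[0,0,0],[0,0,0],[0,0,0]],"hand":[0,0,0]}'
```

```text
time_s: 26.33
position: [422.4, 302.0, 1.9]
tool_rot: [0.712, -0.702, -0.0, -0.0]
force: [0.0, -3.7, 2.4]
grip_width: 85.2
```

```bash
python3 -m inch '{"xyz":[[0,0.04,0],[0,0.07,0],[0,0.07,0]],"rot":[[0,0,0],[0,0,0],[0,0,0]],"hand":[0,0,0]}'
```

```text
time_s: 26.58
position: [422.4, 302.5, 1.9]
tool_rot: [0.712, -0.702, 0.0, 0.0]
force: [-0.6, -4.9, 3.6]
grip_width: 85.1
```

```bash
python3 -m inch '{"xyz":[[0,0.02,0],[0,0.04,0],[0,0.04,0]],"rot":[[0,0,0],[0,0,0],[0,0,0]],"hand":[0,0,0]}';python3 -c "
from plant import manip;s=manip.get_state();print(s['torque'],s['position'])"
```

```text
time_s: 26.83
position: [422.4, 302.5, 1.9]
tool_rot: [0.712, -0.702, 0.0, 0.0]
force: [-0.1, -7.3, 5.9]
grip_width: 85.5
[-1.23393594 -0.03014984 -0.00469709] [422.36760992 302.53984953   1.90232998]
```

```bash
python3 -m inch '{"xyz":[[0,0.02,0],[0,0.03,0],[0,0.03,0],[0,0.03,0]],"rot":[[0,0,0],[0,0,0],[0,0,0],[0,0,0]],"hand":[0,0,0,0]}';python3 -c "
from plant import manip;s=manip.get_state();print(s['torque'],s['position'])"
```

```text
time_s: 27.17
position: [422.3, 302.5, 1.9]
tool_rot: [0.712, -0.702, 0.001, 0.001]
force: [0.3, -8.2, 4.2]
grip_width: 85.3
[-1.56156091 -0.02356774  0.03005593] [422.32286337 302.54863197   1.91350723]
```

```bash
python3 -m inch '{"xyz":[[0,0.01,0],[0,0.02,0],[0,0.02,0],[0,0.02,0]],"rot":[[0,0,0],[0,0,0],[0,0,0],[0,0,0]],"hand":[0,0,0,0]}';python3 -c "
from plant import manip;s=manip.get_state();print(s['torque'],s['position'])"; python3 -m inch '{"xyz":[[0,-0.05,0],[0,-0.1,0],[0,-0.2,0],[0,-0.5,0],[0,-1,0],[0,-2,0],[0,-4,1],[0,-6,4],[0,-8,8],[0,-10,12]],"rot":[[0,0,0],[0,0,0],[0,0,0],[0,0,0],[0,0,0],[0,0,0],[0,0,0],[0,0,0],[0,0,0],[0,0,0]],"hand":[0,0,0,0,0,0,0,0,0,0]}'; python3 -m inch '{"xyz":[[0,-4,3],[0,-8,6],[0,-12,8],[0,-16,8],[0,-20,8],[0,-24,8],[0,-24,8],[0,-24,8]],"rot":[[0,0,0],[0,0,0],[0,0,0],[0,0,0],[0,0,0],[0,0,0],[0,0,0],[0,0,0]],"hand":[0,0,0,0,0,0,0,0]}'; python3 - <<'E'
from h import *
import cv2
d=cam("side");e=cam("top")
a=cv2.resize(d["pixels"][80:320,70:350,::-1],None,fx=1.4,fy=2.0,interpolation=cv2.INTER_CUBIC);b=cv2.resize(e["pixels"][225:345,130:230,::-1],None,fx=4,fy=4,interpolation=cv2.INTER_CUBIC)
cv2.imwrite("pics/f.png",np.hstack([a,b]))
cv2.imwrite("pics/ftop.png",e["pixels"][:,:,::-1]);cv2.imwrite("pics/fside.png",d["pixels"][:,:,::-1])
E
```

```text
time_s: 27.5
position: [422.3, 302.5, 1.9]
tool_rot: [0.712, -0.702, 0.001, 0.001]
force: [0.3, -9.9, 5.0]
grip_width: 85.4
[-1.75144326 -0.01800764  0.06883686] [422.26290805 302.54545793   1.90367002]
time_s: 28.33
position: [421.4, 204.6, 117.2]
tool_rot: [0.712, -0.702, -0.001, 0.001]
force: [1.7, 0.0, 0.8]
grip_width: 85.2
time_s: 29.0
position: [422.1, -37.1, 196.4]
tool_rot: [0.71, -0.704, 0.0, 0.0]
force: [0.7, -0.3, -1.4]
grip_width: 85.6
```

View pics/f.png

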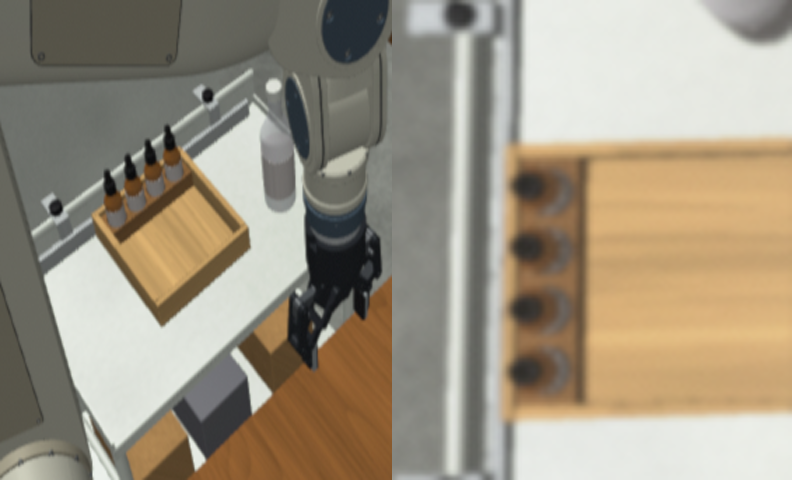

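The tray sits against the bar with four bottles upright in the rack, the water bottle is in place and the hand is clear. Last, a numeric check of squareness and of the other items.

```bash
python3 - <<'E'
import cv2,numpy as np
from h import *
e=cv2.imread("pics/ftop.png").astype(float);t0=cv2.imread("pics/top0.png").astype(float)
cam("top")
w=e[:,:,2]-e[:,:,0]
def cross(r,c0,c1,lev=45):
    s=w[r,c0:c1]; d=1 if s[-1]>s[0] else -1
    for i in range(len(s)-1):
        if (s[i]-lev)*(s[i+1]-lev)<=0 and s[i]!=s[i+1]: return c0+i+(lev-s[i])/(s[i+1]-s[i])
rows=range(268,324,4)
f=[(r,cross(r,150,165)) for r in rows]; b=[(r,cross(r,215,262)) for r in rows]
P=lambda L:np.array([onz("top",(c,r),41)[:2] for r,c in L if c])
for n,L in(("front",f),("back",b)):
    p=P(L);k=np.polyfit(p[:,0],p[:,1],1);print(n,len(p),"yaw deg",np.degrees(np.arctan(k[0])),"y@422",np.polyval(k,422),np.std(p[:,1]-np.polyval(k,p[:,0])))
# bar (unoccluded parts): strongest dark line right of the bar, per row, initial picture
g=t0.mean(2); L=[]
for r in range(215,370,3):
    s=g[r,155:172]; i=s[2:-2].argmin()+2; a,b_,c=s[i-1:i+2]; L.append((r,155+i+0.5*(a-c)/(a-2*b_+c)))
p=np.array([onz("top",(c,r),20)[:2] for r,c in L]);k=np.polyfit(p[:,0],p[:,1],1);m=abs(p[:,1]-np.polyval(k,p[:,0]))<2;k=np.polyfit(p[m,0],p[m,1],1);print("bar yaw",np.degrees(np.arctan(k[0])),m.sum(),np.polyval(k,422))
for n,(x0,x1,y0,y1) in dict(water=(203,235,205,238),turq=(333,347,220,235),pink=(354,369,201,217),jar=(340,361,172,196),beaker=(465,497,208,236)).items(): print(n,np.abs(e-t0)[y0:y1,x0:x1].mean())
print(manip.get_state()["time_s"])
E
```

```text
front 14 yaw deg 0.6294242923031129 y@422 531.4584436168719 0.46545281271974304
back 14 yaw deg 0.6881472969600099 y@422 312.08124394022303 0.06478151723741882
bar yaw 0.6190664616598917 52 532.5612733712666
water 0.6284722222222222
turq 0.8063492063492064
pink 0.8
jar 0.8736772486772487
beaker 0.7206101190476191
29.15
```

Tray yaw is 0.63–0.69° against 0.62° for the bar, so it is square. The tray front is at y ≈ 531.5 and the bar at ≈ 532.5, so it is snug within measuring error. The other items haven't changed.

```bash
python3 -c "
from plant import manip;print(manip.job_done())"
```

```text
the job is handed in; nothing more can be done
None
```

The tray is on the trolley with its front against the stop bar. I handed the job in at about 29 s of the 72 s allowed.

**What I did:**
- **Heights:** I touched the deck and the table with the closed fingers; the deck is 1.1 mm lower.
- **Crossing:** I gripped the tray's back wall, turned the tray square to the trolley and slid it bottle end first across the gap. I held it until it lay bridging table and trolley, then let go.
- **Push:** I pushed it with two open fingers behind the back wall until it met the bar. The highest push I read was 9.9 N (about 1 kg), taken at the end of each step. I then backed the hand clear.

**Last checks:**
- **Square:** the tray is turned 0.63–0.69° and the bar 0.62° in the same camera; the turning moment on the hand stayed near zero while pushing.
- **Snug:** the front measured y ≈ 531.5 mm against ≈ 532.5 mm for the bar, which is within camera error. The hand stopped advancing at y = 302.5 mm while the force rose.
- **Bottles and other things:** all four bottles stand upright in the rack. The water bottle, jar, beaker and look-alikes show no change between the first and last pictures.

**What did not fit as well:**
- While I probed for contact, one reading rose to 5 N about 2 mm before the bar and fell back; I took it as noise.
- The touch on the deck peaked at 29 N, more than I meant but under the 40 N limit.
- While sliding, the gripped tray was pressed down with up to about 10 N, so it dragged at about 7 N rather than the 1 to 2 N expected.

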